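# Pin the latch of the steel box and lift it out of its drawer tray

## Task

Take the loose steel locking pin from its socket in the black tray, push it down through the eye of the steel box's latch until its collar rests on the eye, and let go of it. Then lift the box, with the pin in place, up out of its pocket, keeping it level all the way, and finish holding it still and level in the air over the tray, about 10 cm above where it stood. Leave the jars, cup, mill and stopper where they are; the program ends while the gripper is still holding the box.

Things in the scene. Friction and masses are not known exactly. Their poses are not given: they have to be found in the camera images.
- drawer: fixed white drawer with black tray. Origin: worktop (z 0) under the tray's centre; x away from the drawer front, y left. Tray 320 x 540 mm, top at z 34 mm, box and jar pocket floors at 18; side walls reach z 55, front panel (x -178) 68, cabinet behind (from x 165) 75. Box pockets 104 x 84 mm at x 40, y 95 and -95; pin sockets 11 mm wide at x -100, y 190 and -190. Which holds what varies.
- box: lidded stainless steel box, 96 x 76 mm, 58 mm to the lid's top (lid 100 x 80, stays shut), about 0.6 kg, in one of the two box pockets (16 mm deep, 4 mm play). Origin: centre of its underside; x to its back, z up; latch and eye on its -x side, facing the drawer front.
- box_eye (a point): eye of the latch: 12 mm round hole, mouth chamfered to 16 mm, straight down through a level tab (36 mm along y, 34 mm out from the box's front wall, 10 mm thick). Point: hole centre at the tab's top face, at x -70, y 0, z 52 mm in the box's frame. 26 mm free below the tab, down to the tray top.
- box_handle (a point): centre of the box's rigid carrying handle: level bar along the box's x, 80 mm long, 10 wide (y), 12 high, on end posts with 64 mm free between. Point at x 0, y 0, z 88 mm in the box's frame, 30 mm above the lid, over the centre of mass (within about 5 mm). Best lifted by closing across the bar with a firm 40 N or more.
- pin: loose stainless pin, 50 g, upright in a pin socket: cylindrical grip 14 mm thick, 40 tall; below it a collar 22 wide, 4 thick; below that a shank 8 thick, 24 long, its last 7 mm tapering to 3. Origin: on the axis at the collar's underside (tip 24 below, top 44 above), z up. The collar rests on the tray top at first, on the eye's tab when fully in.
- jar0: stubby glass jar with bamboo screw lid, 56 mm diameter, 66 mm high, standing in a round pocket; bystander. Origin: centre of its underside.
- jar1: stubby glass jar with bamboo screw lid, 56 mm diameter, 66 mm high, standing in a round pocket; bystander. Origin: centre of its underside.
- jar2: stubby glass jar with bamboo screw lid, 56 mm diameter, 66 mm high, standing in a round pocket; bystander. Origin: centre of its underside.
- jar3: stubby glass jar with bamboo screw lid, 56 mm diameter, 66 mm high, standing in a round pocket; bystander. Origin: centre of its underside.
- cup: clear acrylic measuring cup, 72 mm across the rim, 72 mm high, with a loop handle to its +y side reaching 64 mm from its axis, standing in the other box pocket; bystander. Origin: centre of its underside.
- mill: stainless pepper mill with a brass tip, 46 mm thick, 169 mm long, lying along the drawer's y in a pocket at the back of the tray; bystander. Origin: on its axis, near mid-length.
- stopper: bottle stopper with a 30 mm bamboo ball head (top 41 mm above the tray), standing in the other pin socket; bystander. Origin: on its axis at the underside of its 22 mm collar.

How it is judged (in metres and radians):
On the way:
1. the pin is fully in the latch's eye and let go, the box still in its pocket (horizontal distance between pin and box_eye below 0.006 m and z of pin in the frame of box_eye between -0.004 and 0.005 m and angle between the z axis of pin and the z axis of box, either way round below 0.12 rad and contact force between pin and the fingers below 0.1 N and height (world z) of box below 0.026 m and distance of box from where it was at the start of the episode below 0.015 m), for 0.2 s.
At the end, for the whole second after the job is handed in: Fingers hold the box (over 2 N); it touches nothing else but its pin; risen 70 to 150 mm, within 170 mm of its start, level within 0.10 rad, below 20 mm/s and 0.15 rad/s; pin collar within 5 mm above or 4 mm below the tab top, axis within 6 mm and 0.12 rad of the eye (horizontal distance between pin and box_eye below 0.006 m and z of pin in the frame of box_eye between -0.004 and 0.005 m and angle between the z axis of pin and the z axis of box, either way round below 0.12 rad and height (world z) of box between 0.088 and 0.168 m and distance of box from where it was at the start of the episode below 0.17 m and angle between box's own z axis and vertical below 0.1 rad and linear speed of box below 0.02 m/s and angular speed of box below 0.15 rad/s and contact force between box and the fingers above 2 N and contact force between each of box, pin and drawer below 0.05 N and contact force between each of box, pin and jar0 below 0.05 N and contact force between each of box, pin and jar1 below 0.05 N and contact force between each of box, pin and jar2 below 0.05 N and contact force between each of box, pin and jar3 below 0.05 N and contact force between each of box, pin and cup below 0.05 N and contact force between each of box, pin and mill below 0.05 N and contact force between each of box, pin and stopper below 0.05 N); the arm keeps its last pose, push and grip.
It fails at once if the box is tipped more than 0.3 rad (17 degrees) (angle between box's own z axis and vertical above 0.3 rad).
It fails at once if a jar, the cup, the mill or the stopper is displaced by more than 25 mm (distance of any of jar0, jar1, jar2, jar3, cup, mill, stopper from where it was at the start of the episode above 0.025 m).
It also fails if it takes over 58 s, if anything falls off the work surface, if the arm or the gripper's body presses on something with over 40 N, if the wrist force passes 120 N, or if a joint passes its speed limit or range.

## Robot

A 6-joint arm with a two-finger parallel gripper is mounted at the origin on the work surface. World frame = base frame: x ahead of the robot, y to its left, z up, the work surface at z = 0. Lengths are in mm, angles in degrees, forces in N, time in s.
With the tool pointing down it reaches from about 350 to 850 mm from the base axis. Payload 8.1 kg.
Tool frame: the origin (TCP) lies on the centre line of the jaws, within the pads' length; the fingertips stand 19 mm ahead of it and the grasp point (between the pads) is the TCP (r.tip_reach is the z of the fingertips in the tool frame, in mm); z points along the fingers, y is the line along which they close (so a half turn about z gives the same grasp; the last joint's range is limited). The gripper opens to 85 mm and grips with 20 to 120 N. Pads are 22 mm wide; open, the fingers measure 114 mm over their backs; the gripper's body (76 mm by 85 mm) begins 54 mm behind the grasp point. The pads swing forward as they close: fully open they stand 13 mm farther back than shut.
Start: joints at [70.68, 7.471, 85.268, -0, 87.261, -4.893], TCP at [149.466, 581.089, 211.692] pointing down, gripper open.
Joint ranges: [-169.43, 169.43], [-51.17, 129.36], [1.28, 143.12], [-76.62, 256.62], [0, 156.53], [-152.29, 152.29]. Speed limits (degrees/s): [136.94, 136.94, 159.86, 180, 180, 180].

## Interface

Orientations are given as [roll, pitch, yaw] about the fixed x, y, z axes, in that order (R = Rz(yaw) Ry(pitch) Rx(roll)).
In Python, from bench import r gives the robot as it stands. The module is installed in compiled form; this text tells all that it offers.
- The arm moves only by the shell command python3 -m handwheel 'ROWS' [FORCE]. ROWS is JSON, a list of rows, each a list of 7 numbers: the shift along the tool's x, y, z in m, then the turn, a rotation vector about the tool's x, y, z in degrees, then the finger opening in m, from 0 to 0.0854. In form: [[tx, ty, tz, ax, ay, az, claw], ...]. A call has 1 to 8 rows; each row shifts and turns the commanded pose from where the row before left it, along the tool's axes as they then stand; what a row does not reach is not made up. A row lasts 1/12 s, in which the tool goes at most 41.7 mm and 7.16 degrees, less where a joint would pass 70% of its speed; a pose out of reach is approached as far as the arm can. A call with a gripper value outside its range is refused whole. The fingers move at their own pace and stop on an object; FORCE is the grip in N (left out, the last holds). Time passes only in rows, so rows that do not move let the fingers close. It gives the time, the measured TCP pose, the force, the opening and the grip force at its end, in the units of the state.
- r.sense(): the state, without advancing time (a new reading comes with each control period).
- r.snapshot(name): name is "scene" or "top" or "wrist"; returns (picture, depth): 480x640x3 uint8, blue, green, red; 480x640 float32, mm along the optical axis (not along the pixel's ray), 0 where there is no reading.
- r.calibration(name): a dict with "vfov" (degrees; the focal length in pixels is half the picture's height over the tangent of half this angle, whatever the lens; pixels are square), "cx", "cy" (the principal point, pixels), "rvec" (rotation vector, rad) and "tvec" (3), from world to camera coordinates, as OpenCV has them; the wrist camera has in their place "tool_from_camera" (4x4, takes a point from camera to tool coordinates, whose origin is the TCP and whose axes are the flange's). Camera axes: x right, y down, z forward; pixel columns grow to the right and rows downward; lengths in mm; the calibration is good to about 2 mm. A picture is of the moment at which its call begins: read the wrist's pose just before it. calibration takes no time and is no camera call.
- r.hand_in(): hands the job in; it is judged then, once.
The state is a dict: "time": time; "joint_pos": joint angles; "qd": joint speeds; "joint_efforts": joint torques, N m; "tool_pos": TCP position; "tcp_rot": TCP orientation; "ft_force": force on the tool from outside, world axes, zero at the start; "wrist_torque": the same for the moment, N m; "finger_gap": finger opening in mm; "grip_force": force on a finger pad.
Only numpy, scipy, OpenCV 4.12 (cv2) and the standard library are available. Lean on these libraries where they do the work, as an engineer would, in place of code of your own. Each camera call takes 0.05 s, during which the arm holds its last target. There are 200 camera calls.

## Working session

There is one attempt and no reset: what is moved stays moved. The work goes in short steps, Python scripts to look and compute and a shell command to move; the robot and the scene stay as the last step left them, time stands still between calls to the robot, and variables do not carry over. Pictures are saved under pics/ and viewed, at most 10 in all, crops included, and the job is handed in when it is done.

```bash
mkdir -p pics; cat > h.py <<'E'
import numpy as np, cv2
from bench import r
from scipy.spatial.transform import Rotation as R
def tool():
    s=r.sense(); T=np.eye(4); T[:3,:3]=R.from_euler('xyz',s['tcp_rot'],degrees=True).as_matrix(); T[:3,3]=s['tool_pos']; return T
def cloud(name):
    T=tool(); im,d=r.snapshot(name); c=r.calibration(name)
    f=240/np.tan(np.radians(c['vfov'])/2)
    v,u=np.mgrid[:480,:640]
    P=np.stack([(u-c['cx'])/f*d,(v-c['cy'])/f*d,d],-1)
    if 'rvec' in c:
        M=cv2.Rodrigues(np.array(c['rvec'],float))[0]; W=(P-np.array(c['tvec']).ravel())@M
    else:
        A=T@np.array(c['tool_from_camera']); W=P@A[:3,:3].T+A[:3,3]
    W[d<=0]=np.nan
    return im,d,W
E
python3 - <<'E'
from h import *
s=r.sense(); print(s); print(r.calibration('wrist'))
for n in('top','scene'):
    im,d,W=cloud(n); cv2.imwrite(f'pics/{n}0.png',im); np.save(f'{n}0.npy',W)
    print(n,np.nanmin(W,(0,1)),np.nanmax(W,(0,1)),r.calibration(n))
E
```

```text
{'time': 0.0, 'joint_pos': array([ 7.06807315e+01,  7.51699250e+00,  8.53302072e+01, -7.18978583e-04,
        8.72609839e+01, -4.89326112e+00]), 'qd': array([-0.04482187, -0.10268321,  0.0514881 ,  0.01821653,  0.00231216,
       -0.01622089]), 'joint_efforts': array([-1.55294006e-04, -5.69401109e+01, -5.00539327e+01, -2.14433735e-04,
        1.50309806e-02,  1.81267630e-06]), 'tool_pos': array([149.26597977, 580.52451941, 210.61592599]), 'tcp_rot': array([-1.79892149e+02, -8.51255794e-03,  1.65574020e+02]), 'ft_force': array([0.11939087, 0.64121758, 0.28946159]), 'wrist_torque': array([ 0.0127285 ,  0.0327953 , -0.01322389]), 'grip_force': 0.0, 'finger_gap': 85.30943378280095}
{'vfov': 64.81587789874536, 'cx': 315.49467678832764, 'cy': 243.0738584633578, 'tool_from_camera': array([[-5.90399145e-04, -9.49125278e-01, -3.14898172e-01,
         8.05626418e+01],
       [ 9.99999767e-01, -6.67903412e-04,  1.38219297e-04,
        -6.45681960e-01],
       [-3.41508993e-04, -3.14898018e-01,  9.49125451e-01,
        -1.61246931e+02],
       [ 0.00000000e+00,  0.00000000e+00,  0.00000000e+00,
         1.00000000e+00]])}
top [  170.63596536 -1086.75700114  -772.62951225] [1623.13642057 1133.22414291  176.51243104] {'vfov': 42.760065030961925, 'cx': 319.57651815972565, 'cy': 241.55462825555645, 'rvec': array([ 2.11774446, -2.13406543,  0.19001259]), 'tvec': array([  29.06849621,  608.63659466, 1096.68243899])}
scene [-1035.50394466  -473.52627474  -758.07949517] [1211.86049985 2018.70858642  240.32105502] {'vfov': 56.79208564433586, 'cx': 321.11754586551575, 'cy': 245.93441755227127, 'rvec': array([ 2.2308253 ,  1.31116127, -0.40536104]), 'tvec': array([-319.03744846, -361.21783025, 1029.19537423])}
```

View pics/top0.png

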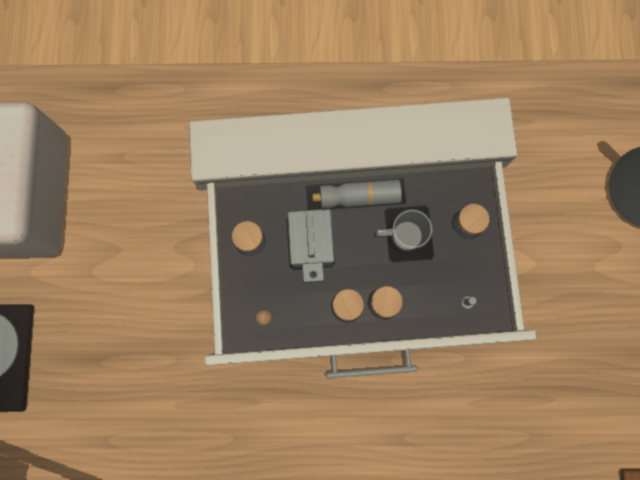

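The top view shows the box at (312,237) with its eye at (313,273), the handle bar along x at (311,235), the pin at (470,302), the stopper at (264,317) and the cup at (409,232).

```bash
python3 - <<'E'
from h import *
W=np.load('top0.npy')
def reg(u0,u1,v0,v1,z0,z1,nm):
    P=W[v0:v1,u0:u1].reshape(-1,3); P=P[(P[:,2]>z0)&(P[:,2]<z1)]
    if len(P)<2: print(nm,len(P));return None
    print(nm,len(P),P.mean(0).round(1),P.min(0).round(1),P.max(0).round(1)); return P
reg(455,485,290,315,60,100,'pin')
b=reg(285,340,205,290,95,130,'bar')
l=reg(285,340,205,290,68,85,'lid/tab')
t=reg(220,500,280,320,20,45,'tray')
L=reg(285,340,205,268,72,82,'lid')
for P in (b,L):
    q=cv2.minAreaRect(P[:,:2].astype(np.float32)); print(q)
reg(302,325,267,285,60,76,'tab')
reg(255,275,308,328,55,90,'stopper')
for n,u,v in(('jarA',348,305),('jarB',387,302),('jarC',248,237),('jarD',474,219)): reg(u-8,u+8,v-8,v+8,60,130,n)
# side walls: top-edge lines for drawer yaw
for a in((205,225),(495,525)):
    P=W[200:330,a[0]:a[1]].reshape(-1,3); P=P[(P[:,2]>50)&(P[:,2]<60)]; print('wall',len(P),cv2.fitLine(P[:,:2].astype(np.float32),cv2.DIST_HUBER,0,.01,.01).ravel())
P=W[325:365,205:535].reshape(-1,3); P=P[(P[:,2]>62)&(P[:,2]<74)]; print('front',len(P),cv2.fitLine(P[:,:2].astype(np.float32),cv2.DIST_HUBER,0,.01,.01).ravel())
E
```

```text
pin 62 [ 494.3 -249.    75.1] [ 487.9 -257.    60.5] [ 500.8 -243.2   82.2]
bar 249 [614.1  41.4 111.4] [575.4  34.4  99.2] [655.7  48.4 116.7]
lid/tab 2282 [607.5  40.9  75.1] [ 5.327e+02 -2.000e-01  6.800e+01] [668.4  82.9  83.4]
tray 9313 [503.  -49.4  34. ] [ 462.8 -314.6   20. ] [540.8 213.4  44.9]
lid 1947 [613.8  41.1  75.9] [ 5.581e+02 -2.000e-01  7.200e+01] [667.1  82.9  82. ]
((615.3673706054688, 41.47530746459961), (80.3577880859375, 9.90846061706543), 3.3323769569396973)
((611.538818359375, 41.26603317260742), (108.4517822265625, 79.75102233886719), 3.4143292903900146)
tab 254 [546.5  37.9  69.5] [532.7  20.3  61.1] [559.3  55.3  74.4]
stopper 209 [467.6 127.3  69.6] [453.7 113.7  56.9] [483.2 141.6  78.9]
jarA 256 [488.2 -25.   83.9] [474.5 -38.8  77.9] [502.1 -11.2  89.3]
jarB 254 [493.1 -95.1  83.9] [ 479.4 -109.1   78.4] [506.8 -81.1  89.8]
jarC 254 [614.2 156.5  83.9] [599.5 142.3  76.6] [628.7 171.1  88.9]
jarD 255 [ 644.4 -259.4   84.3] [ 629.5 -274.2   78.4] [ 659.9 -244.6   91.7]
wall 971 [9.9753231e-01 7.0209205e-02 5.6716455e+02 2.2179082e+02]
wall 1016 [ 9.9752617e-01  7.0296250e-02  5.6279248e+02 -3.3214999e+02]
front 3304 [ 6.9600604e-02 -9.9757493e-01  4.1247382e+02 -6.4086189e+01]
```

```bash
A='' 
python3 -m handwheel '[[0,0,0,0,0,-6,0.085],[0,0,0,0,0,-6,0.085],[0,0,0,0,0,-6.1,0.085],[-0.0218,-0.0249,0,0,0,0,0.085],[-0.0218,-0.0249,0,0,0,0,0.085],[-0.0218,-0.0249,0,0,0,0,0.085],[-0.0218,-0.0249,0,0,0,0,0.085],[-0.0218,-0.0249,0,0,0,0,0.085]]' 60
python3 -m handwheel '[[-0.0218,-0.0249,0,0,0,0,0.085],[-0.0218,-0.0249,0,0,0,0,0.085],[-0.0218,-0.0249,0,0,0,0,0.085],[-0.0218,-0.0249,0,0,0,0,0.085],[-0.0218,-0.0249,0,0,0,0,0.085],[-0.0218,-0.0249,0,0,0,0,0.085],[-0.0218,-0.0249,0,0,0,0,0.085]]'
python3 -m handwheel '[[-0.0124,-0.0336,0.005,0,0,0,0.085],[-0.0124,-0.0336,0.005,0,0,0,0.085],[-0.0124,-0.0336,0.005,0,0,0,0.085],[-0.0124,-0.0336,0.005,0,0,0,0.085],[-0.0124,-0.0336,0.005,0,0,0,0.085],[-0.0124,-0.0336,0.005,0,0,0,0.085],[-0.0124,-0.0336,0.005,0,0,0,0.085],[-0.0124,-0.0336,0.005,0,0,0,0.085]]'
python3 -m handwheel '[[0,0,0,0,0,0,0.085],[0,0,0,0,0,0,0.085],[0,0,0,0,0,0,0.085],[0,0,0,0,0,0,0.085]]'
python3 - <<'E'
from h import *
s=r.sense(); print(s['time'],s['tool_pos'],s['tcp_rot'],s['joint_pos'])
im,d,W=cloud('wrist'); cv2.imwrite('pics/eye.png',im); np.save('eye.npy',W); np.save('eyeT.npy',tool())
E
```

```text
time: 0.77
tool_pos: [266.8, 462.4, 211.2]
tcp_rot: [-180.0, -0.0, -176.3]
ft_force: [0.5, -0.0, -0.1]
finger_gap: 84.9
grip_force: 0.0
time: 1.35
tool_pos: [430.3, 298.2, 211.3]
tcp_rot: [-180.0, -0.0, -176.3]
ft_force: [-0.1, 0.5, 0.1]
finger_gap: 84.7
grip_force: 0.0
time: 2.02
tool_pos: [546.0, 36.0, 171.1]
tcp_rot: [180.0, -0.0, -176.3]
ft_force: [0.8, 0.8, 0.7]
finger_gap: 85.0
grip_force: 0.0
time: 2.35
tool_pos: [545.5, 38.8, 171.7]
tcp_rot: [180.0, -0.0, -176.3]
ft_force: [-0.3, 0.3, -0.2]
finger_gap: 85.0
grip_force: 0.0
2.35 [545.52138035  38.75210344 171.65667015] [ 1.79976084e+02 -1.81542465e-02 -1.76274336e+02] [-1.32426080e+00  5.36754221e-01  9.67324268e+01  2.24041090e-02
  8.27510085e+01 -9.50527518e+01]
```

View pics/eye.png

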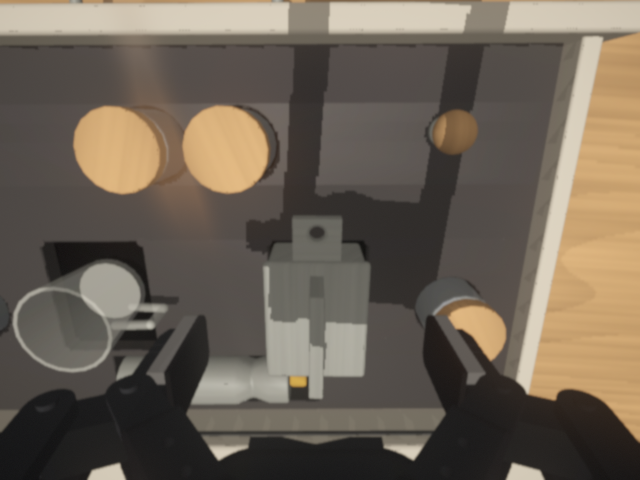

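The wrist view shows the latch tab at (293–342, 216–261) with its eye at (317,232), the handle bar at (317,277–398), the stopper at (455,131) and the jars clear of the box.

```bash
cat >> h.py <<'E'
def pix2w(u,v,z,T):
    c=r.calibration('wrist'); f=240/np.tan(np.radians(c['vfov'])/2)
    A=T@np.array(c['tool_from_camera']); q=A[:3,:3]@np.array([(u-c['cx'])/f,(v-c['cy'])/f,1]); o=A[:3,3]
    return o+q*(z-o[2])/q[2]
E
python3 - <<'E'
from h import *
W=np.load('eye.npy'); T=np.load('eyeT.npy'); im=cv2.imread('pics/eye.png')
g=cv2.cvtColor(im,6)
tab=W[212:262,288:348].reshape(-1,3); tab=tab[(tab[:,2]>64)&(tab[:,2]<75)]
print('tab z',np.nanmedian(tab[:,2]),tab.min(0),tab.max(0))
roi=g[222:243,304:331]; print(roi[::2,::2])
m=(roi<55).astype(np.uint8); M=cv2.moments(m,True); u,v=304+M['m10']/M['m00'],222+M['m01']/M['m00']
z=np.nanmedian(tab[:,2]); print(u,v,M['m00'],pix2w(u,v,z,T))
# tab edges and corners at z
for (a,b) in((293,216),(342,216),(317,216)): print(pix2w(a,b,z,T))
B=W[270:400,300:335].reshape(-1,3); B=B[B[:,2]>105]; q=cv2.minAreaRect(B[:,:2].astype(np.float32)); print('bar',q,np.median(B[:,2]),cv2.fitLine(B[:,:2].astype(np.float32),2,0,.01,.01).ravel())
L=W[240:380,260:375].reshape(-1,3); L=L[(L[:,2]>72)&(L[:,2]<82)]; print('lid',cv2.minAreaRect(L[:,:2].astype(np.float32)),np.median(L[:,2]))
E
```

```text
tab z 69.01344339389436 [532.98650147  19.04569815  64.04487239] [568.73371877  57.6762961   71.08464711]
[[104 104 104 104 104 104 104 104 104 104 104 104 104 104]
 [104 105 105 104 102  99  97  97  99 103 104 104 104 104]
 [104 104 103  97  88  78  73  73  82  91  99 103 104 103]
 [105 104  98  85  66  53  49  50  57  71  91 101 104 104]
 [107 103  93  67  50  49  49  48  49  53  79  98 105 105]
 [107 102  90  57  48  49  47  49  49  50  71  95 105 106]
 [104 100  91  63  50  49  48  49  49  53  76  96 103 105]
 [103  99  93  78  61  52  49  51  55  70  85  96 101 103]
 [105 102  98  90  80  72  68  70  74  84  93  99 103 104]
 [105 104 102  99  93  87  86  86  89  95 100 102 104 104]
 [106 105 103 102 101  99  97  98 100 101 102 103 104 104]]
316.6111111111111 232.05555555555554 90.0 [543.95814329  39.00251267  69.01344339]
[533.03980529  21.27425319  69.01344339]
[530.75963451  56.42116576  69.01344339]
[531.92304918  38.4881083   69.01344339]
bar ((615.5150146484375, 43.03512954711914), (80.37317657470703, 9.856239318847656), 3.4150869846343994) 110.97337478959304 [9.9834204e-01 5.7559840e-02 6.1217566e+02 4.2606709e+01]
lid ((615.5933837890625, 42.9111442565918), (100.47561645507812, 79.95081329345703), 3.262838125228882) 75.01275832798035
```

```bash
python3 -m handwheel '[[0.009,-0.0355,0,0,0,0,0.085],[0.009,-0.0355,0,0,0,0,0.085],[0.009,-0.0355,0,0,0,0,0.085],[0.009,-0.0355,0,0,0,0,0.085],[0.009,-0.0355,0,0,0,0,0.085],[0.009,-0.0355,0,0,0,0,0.085],[0.009,-0.0355,0,0,0,0,0.085],[0.008,-0.0355,0,0,0,0,0.085]]'
python3 -m handwheel '[[0,0,0,0,0,0,0.085],[0,0,0,0,0,0,0.085],[0,0,0,0,0,0,0.085],[0,0,0,0,0,0,0.085]]'
python3 - <<'E'
from h import *
s=r.sense(); print(s['time'],s['tool_pos'],s['tcp_rot'],s['joint_pos'])
im,d,W=cloud('wrist'); cv2.imwrite('pics/pin.png',im); np.save('pin.npy',W); np.save('pinT.npy',tool())
E
```

```text
time: 3.07
tool_pos: [493.1, -250.6, 172.2]
tcp_rot: [-180.0, 0.0, -176.2]
ft_force: [0.8, -0.7, -0.9]
finger_gap: 85.1
grip_force: 0.0
time: 3.4
tool_pos: [493.7, -248.5, 171.8]
tcp_rot: [180.0, 0.0, -176.2]
ft_force: [0.1, 0.0, 0.2]
finger_gap: 85.1
grip_force: 0.0
3.4 [ 493.74582709 -248.48571784  171.77637791] [ 1.79976991e+02  1.29440714e-02 -1.76212896e+02] [-3.20477211e+01  1.42276452e+00  9.58234091e+01  2.64425533e-02
  8.27568038e+01 -1.25838163e+02]
```

View pics/pin.png

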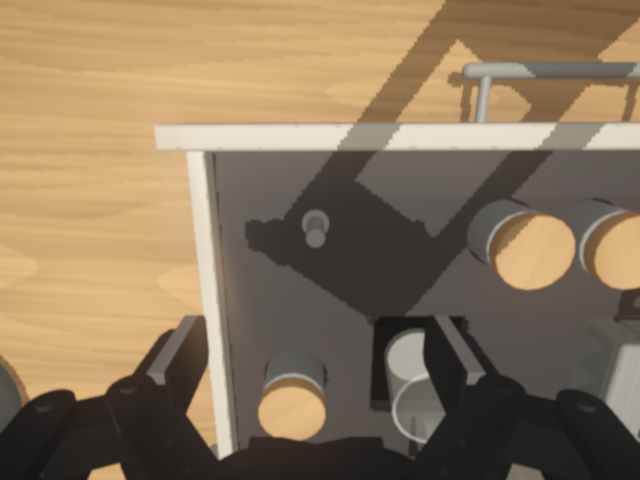

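The pin's top disc is at about (315,239), with its collar behind at (315,222). It is clear of the jars and walls.

```bash
python3 - <<'E'
from h import *
W=np.load('pin.npy'); T=np.load('pinT.npy')
P=W[205:255,295:335].reshape(-1,3); top=P[(P[:,2]>75)]; print(len(top),np.median(top[:,2]),(top.min(0)+top.max(0))/2, top.mean(0),top.min(0),top.max(0))
c=P[(P[:,2]>35.5)&(P[:,2]<45)]; print('collar',len(c),(c.min(0)+c.max(0))/2,c.max(0)-c.min(0))
ti=np.linalg.inv(T)
for n,p in(('pin',[*top.mean(0)[:2],78]),('tab',)) if 0 else (('pin',[*top.mean(0)[:2],78]),): print(n,(ti@np.array([*p,1])).round(1))
print('eye in its tool',(np.linalg.inv(np.load('eyeT.npy'))@np.array([544.2,38.9,70,1])).round(1))
E
```

```text
285 77.10443947716172 [ 494.63993085 -249.435766     76.84815469] [ 494.34586048 -249.41354387   77.08106891] [ 488.02352286 -255.93059364   75.00759212] [ 501.25633884 -242.94093836   78.68871726]
collar 280 [ 493.09364312 -249.36887418   40.26882922] [18.36980286 21.41904281  9.46169561]
pin [-0.5 -1.  93.8  1. ]
eye in its tool [  1.4   0.  101.8   1. ]
```

```bash
python3 -m handwheel '[[-0.0005,-0.001,0.015,0,0,0,0.05],[0,0,0.015,0,0,0,0.05],[0,0,0.015,0,0,0,0.05],[0,0,0.015,0,0,0,0.05],[0,0,0.015,0,0,0,0.05],[0,0,0.015,0,0,0,0.05],[0,0,0.012,0,0,0,0.05],[0,0,0.009,0,0,0,0.05]]' 40
python3 -m handwheel '[[0,0,0,0,0,0,0.05],[0,0,0,0,0,0,0.05],[0,0,0,0,0,0,0.03],[0,0,0,0,0,0,0.01],[0,0,0,0,0,0,0.01],[0,0,0,0,0,0,0.01],[0,0,0,0,0,0,0.01],[0,0,0,0,0,0,0.01]]' 40
python3 -m handwheel '[[0,0,0,0,0,0,0.01],[0,0,0,0,0,0,0.01],[0,0,0,0,0,0,0.01],[0,0,0,0,0,0,0.01],[0,0,0,0,0,0,0.01],[0,0,0,0,0,0,0.01]]' 40
```

```text
time: 4.12
tool_pos: [493.6, -249.7, 59.4]
tcp_rot: [180.0, -0.1, -176.2]
ft_force: [-0.1, 0.1, -0.0]
finger_gap: 50.0
grip_force: 0.0
time: 4.78
tool_pos: [493.9, -251.3, 60.9]
tcp_rot: [-180.0, 0.0, -176.3]
ft_force: [0.2, -0.7, -0.0]
finger_gap: 10.0
grip_force: 0.0
time: 5.28
tool_pos: [493.8, -251.2, 60.7]
tcp_rot: [180.0, -0.0, -176.3]
ft_force: [0.3, -0.4, -0.8]
finger_gap: 10.3
grip_force: 0.0
```

```bash
python3 - <<'E'
from h import *
im,d,W=cloud('wrist'); cv2.imwrite('pics/g1.png',im)
E
```

```text
(no output)
```

View pics/g1.png

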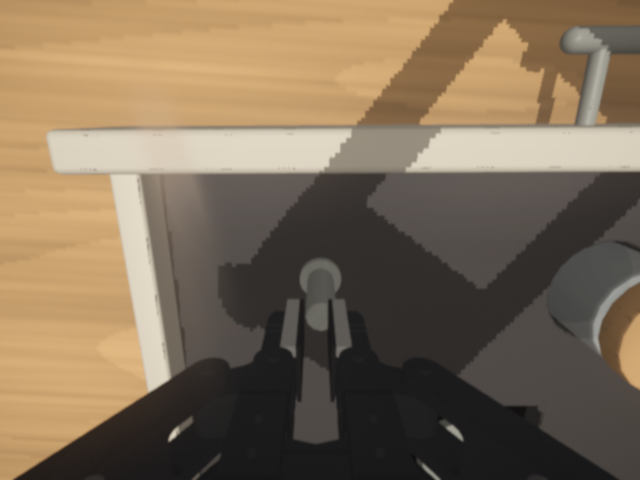

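The pin is between the fingers (pin top at (317,316), pads at about 300 and 332). They are about 15 mm apart in the picture, so the commanded 10 mm opening isn't closing on it yet. I'll close further.

```bash
python3 -m handwheel '[[0,0,0,0,0,0,0.005],[0,0,0,0,0,0,0.0],[0,0,0,0,0,0,0.0],[0,0,0,0,0,0,0.0],[0,0,0,0,0,0,0.0],[0,0,0,0,0,0,0.0]]' 40
```

```text
time: 5.83
tool_pos: [493.8, -251.1, 60.7]
tcp_rot: [-180.0, -0.0, -176.3]
ft_force: [-0.1, 0.7, -0.2]
finger_gap: -0.3
grip_force: 0.0
```

```bash
python3 - <<'E'
from h import *
T=tool(); im,d,W=cloud('wrist'); cv2.imwrite('pics/g2.png',im)
Q=(W-T[:3,3])@T[:3,:3]
for v in range(250,440,12): print(v,[ (u,*Q[v,u].round(0)) for u in (296,308,317,326,340)])
E
```

```text
250 [(296, np.float64(14.0), np.float64(-11.0), np.float64(28.0)), (308, np.float64(14.0), np.float64(-5.0), np.float64(28.0)), (317, np.float64(14.0), np.float64(0.0), np.float64(27.0)), (326, np.float64(14.0), np.float64(5.0), np.float64(29.0)), (340, np.float64(14.0), np.float64(12.0), np.float64(28.0))]
262 [(296, np.float64(8.0), np.float64(-11.0), np.float64(26.0)), (308, np.float64(8.0), np.float64(-5.0), np.float64(26.0)), (317, np.float64(9.0), np.float64(0.0), np.float64(24.0)), (326, np.float64(9.0), np.float64(5.0), np.float64(24.0)), (340, np.float64(7.0), np.float64(12.0), np.float64(28.0))]
274 [(296, np.float64(1.0), np.float64(-11.0), np.float64(27.0)), (308, np.float64(2.0), np.float64(-5.0), np.float64(24.0)), (317, np.float64(5.0), np.float64(0.0), np.float64(17.0)), (326, np.float64(5.0), np.float64(5.0), np.float64(17.0)), (340, np.float64(2.0), np.float64(12.0), np.float64(25.0))]
286 [(296, np.float64(-7.0), np.float64(-11.0), np.float64(28.0)), (308, np.float64(2.0), np.float64(-4.0), np.float64(9.0)), (317, np.float64(5.0), np.float64(-0.0), np.float64(2.0))
[... 3164 characters left out ...]
at64(-67.0)), (340, np.float64(17.0), np.float64(5.0), np.float64(-89.0))]
418 [(296, np.float64(15.0), np.float64(-5.0), np.float64(-91.0)), (308, np.float64(-8.0), np.float64(-3.0), np.float64(-67.0)), (317, np.float64(-96.0), np.float64(0.0), np.float64(27.0)), (326, np.float64(-7.0), np.float64(2.0), np.float64(-67.0)), (340, np.float64(17.0), np.float64(5.0), np.float64(-94.0))]
430 [(296, np.float64(12.0), np.float64(-5.0), np.float64(-91.0)), (308, np.float64(-11.0), np.float64(-3.0), np.float64(-68.0)), (317, np.float64(-106.0), np.float64(0.0), np.float64(28.0)), (326, np.float64(-8.0), np.float64(2.0), np.float64(-72.0)), (340, np.float64(17.0), np.float64(4.0), np.float64(-97.0))]
```

View pics/g2.png

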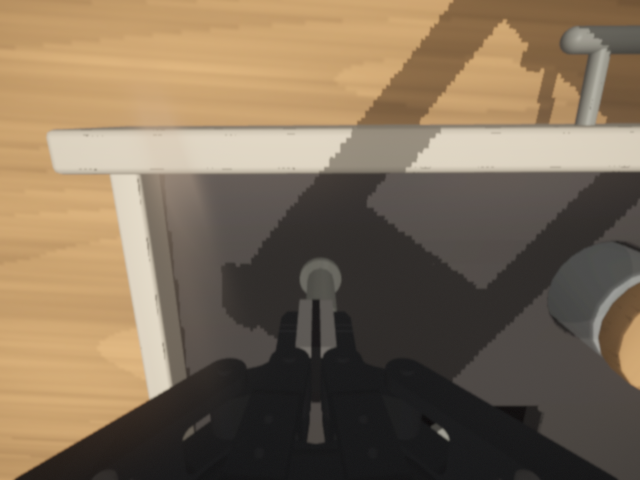

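The closed fingertips stand at tool z ≈ -30, about 48 mm short of the stated +19, so they closed in the air above the pin (its top is at tool z -18). I'll check `tip_reach` and locate the fingertips precisely.

```bash
python3 - <<'E'
from h import *
print('tip_reach',r.tip_reach); s=r.sense(); print(s['tool_pos'],s['tcp_rot'],s['joint_pos'])
T=tool()
im,d,W=cloud('wrist'); Q=(W-T[:3,3])@T[:3,:3]
for v in range(296,316,2): print(v,[tuple(Q[v,u].round(1).tolist()) for u in (303,312,330)])
# other camera: highest points near the tool; gripper in scene view
for n in('top','scene'):
    im,d,W=cloud(n); Q=(W-T[:3,3])@T[:3,:3]; Q=Q.reshape(-1,3)
    m=(abs(Q[:,0])<14)&(abs(Q[:,1])<20)
    h=np.histogram(Q[m,2],bins=np.arange(-120,40,8)); print(n,list(zip(h[1].astype(int),h[0])))
E
```

```text
tip_reach 19.0
[ 493.78757305 -251.17486699   60.69786489] [ 1.79999607e+02  4.84041995e-04 -1.76328566e+02] [-3.22642711e+01  7.57460401e+00  1.01478700e+02  6.37545908e-04
  7.09465353e+01 -1.25935913e+02]
296 [(-12.7, -7.6, 27.7), (4.4, -2.3, -6.9), (4.0, 5.8, -6.2)]
298 [(-13.8, -7.6, 27.5), (4.3, -2.3, -8.6), (4.8, 5.7, -9.6)]
300 [(10.4, -5.8, -22.6), (10.7, -2.2, -23.2), (10.1, 5.2, -22.1)]
302 [(10.7, -5.8, -24.9), (10.1, -2.2, -23.9), (10.3, 5.1, -24.3)]
304 [(10.3, -5.7, -26.0), (10.9, -2.1, -27.0), (10.2, 5.0, -25.7)]
306 [(10.7, -5.7, -28.3), (10.8, -2.1, -28.6), (10.7, 4.9, -28.4)]
308 [(10.8, -5.6, -30.2), (10.7, -2.1, -30.0), (10.6, 4.9, -29.8)]
310 [(10.8, -5.5, -31.9), (9.9, -2.1, -30.2), (10.6, 4.8, -31.5)]
312 [(10.8, -5.5, -33.3), (10.7, -2.1, -33.3), (10.7, 4.7, -33.3)]
314 [(10.4, -5.5, -34.3), (10.7, -2.1, -34.7), (10.3, 4.7, -34.0)]
top [(np.int64(-120), np.int64(0)), (np.int64(-112), np.int64(0)), (np.int64(-104), np.int64(0)), (np.int64(-96), np.int64(0)), (np.int64(-88), np.int64(0)), (np.int64(-80), np.int64(0)), (np.int64(-72), np.int64(0)), (np.int64(-64
[... 235 characters left out ...]
(0), np.int64(0)), (np.int64(8), np.int64(0)), (np.int64(16), np.int64(2)), (np.int64(24), np.int64(21))]
scene [(np.int64(-120), np.int64(61)), (np.int64(-112), np.int64(49)), (np.int64(-104), np.int64(35)), (np.int64(-96), np.int64(9)), (np.int64(-88), np.int64(17)), (np.int64(-80), np.int64(137)), (np.int64(-72), np.int64(127)), (np.int64(-64), np.int64(79)), (np.int64(-56), np.int64(74)), (np.int64(-48), np.int64(76)), (np.int64(-40), np.int64(83)), (np.int64(-32), np.int64(46)), (np.int64(-24), np.int64(18)), (np.int64(-16), np.int64(36)), (np.int64(-8), np.int64(30)), (np.int64(0), np.int64(30)), (np.int64(8), np.int64(33)), (np.int64(16), np.int64(158)), (np.int64(24), np.int64(184))]
```

Confirmed by wrist and scene depth: the real fingertips are at tool z ≈ -22, so the grasp point is about 41 mm short of the reported TCP. From here I'll use that. I'll open, shift 1.8 mm in y and go down 40 mm.

```bash
python3 -m handwheel '[[0,0,0,0,0,0,0.02],[0,0,0,0,0,0,0.05],[0,0,0,0,0,0,0.05],[0,0,0,0,0,0,0.05],[-0.001,0.0018,0.01,0,0,0,0.05],[0,0,0.01,0,0,0,0.05],[0,0,0.01,0,0,0,0.05],[0,0,0.01,0,0,0,0.05]]' 40
python3 -m handwheel '[[0,0,0,0,0,0,0.05],[0,0,0,0,0,0,0.05],[0,0,0,0,0,0,0.05],[0,0,0,0,0,0,0.03],[0,0,0,0,0,0,0.015],[0,0,0,0,0,0,0.0],[0,0,0,0,0,0,0.0],[0,0,0,0,0,0,0.0]]' 40
python3 -m handwheel '[[0,0,0,0,0,0,0],[0,0,0,0,0,0,0.0],[0,0,0,0,0,0,0.0],[0,0,0,0,0,0,0.0]]' 40
```

```text
time: 6.7
tool_pos: [494.1, -248.8, 18.9]
tcp_rot: [180.0, -0.1, -176.3]
ft_force: [-0.5, -0.2, 0.0]
finger_gap: 50.1
grip_force: 0.0
time: 7.37
tool_pos: [495.2, -249.6, 21.4]
tcp_rot: [-180.0, 0.1, -176.3]
ft_force: [-0.4, 0.6, 4.3]
finger_gap: 13.2
grip_force: 38.9
time: 7.7
tool_pos: [495.2, -249.6, 21.4]
tcp_rot: [-180.0, 0.1, -176.3]
ft_force: [-0.1, 0.7, 5.9]
finger_gap: 12.9
grip_force: 39.0
```

```bash
python3 -m handwheel '[[0,0,-0.004,0,0,0,0],[0,0,-0.008,0,0,0,0],[0,0,-0.014,0,0,0,0],[0,0,-0.018,0,0,0,0],[0,0,-0.02,0,0,0,0],[0,0,-0.02,0,0,0,0],[0,0,-0.016,0,0,0,0],[0,0,-0.01,0,0,0,0]]' 40
python3 -m handwheel '[[-0.002,0.0085,0,0,0,0,0],[-0.0048,0.02,0,0,0,0,0],[-0.0068,0.0285,0,0,0,0,0],[-0.0068,0.0285,0,0,0,0,0],[-0.0068,0.0285,0,0,0,0,0],[-0.0068,0.0285,0,0,0,0,0],[-0.0068,0.0285,0,0,0,0,0],[-0.0068,0.0285,0,0,0,0,0]]' 40
python3 -m handwheel '[[-0.0068,0.0285,0,0,0,0,0],[-0.0068,0.0285,0,0,0,0,0],[-0.0048,0.02,0,0,0,0,0],[-0.002,0.0087,0,0,0,0,0],[0,0,0,0,0,0,0],[0,0,0,0,0,0,0],[0,0,0,0,0,0,0],[0,0,0,0,0,0,0]]' 40
python3 - <<'E'
from h import *
T=tool(); print(T[:3,3],r.sense()['tcp_rot'])
im,d,W=cloud('wrist'); cv2.imwrite('pics/hov.png',im); np.save('hov.npy',W); np.save('hovT.npy',T)
E
```

```text
time: 8.37
tool_pos: [495.4, -249.8, 133.4]
tcp_rot: [-179.9, 0.1, -176.3]
ft_force: [0.4, -0.1, 0.1]
finger_gap: 13.3
grip_force: 38.9
time: 9.03
tool_pos: [528.4, -45.0, 129.2]
tcp_rot: [180.0, -0.1, -176.3]
ft_force: [0.8, -0.3, -0.6]
finger_gap: 13.0
grip_force: 39.0
time: 9.7
tool_pos: [544.0, 38.5, 130.4]
tcp_rot: [-180.0, -0.0, -176.4]
ft_force: [0.5, -0.1, -0.3]
finger_gap: 13.0
grip_force: 39.0
[544.01853919  38.47901798 130.42641588] [-1.79984260e+02 -2.69274819e-02 -1.76408848e+02]
```

View pics/hov.png

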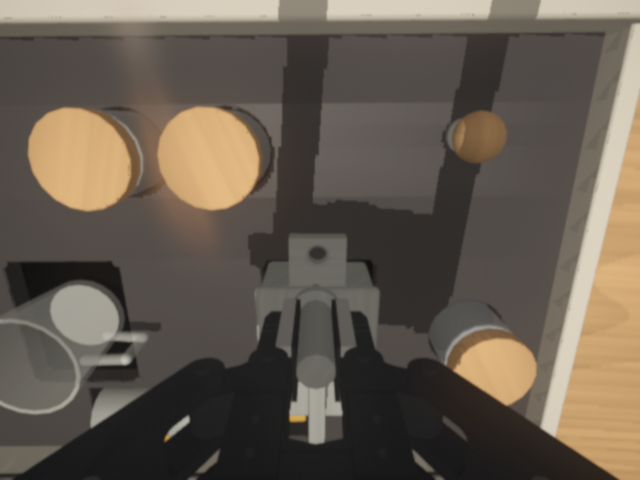

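The pin is held upright: grip at (316,300–385), collar edge at (316,292). The eye is at (317,253) and unobstructed.

```bash
python3 - <<'E'
from h import *
W=np.load('hov.npy'); T=np.load('hovT.npy'); Q=(W-T[:3,3])@T[:3,:3]; g=cv2.cvtColor(cv2.imread('pics/hov.png'),6)
roi=g[242:266,302:334]
m=(roi<75).astype(np.uint8); n,l,st,ce=cv2.connectedComponentsWithStats(m); i=1+np.argmax(st[1:,4])
u,v=ce[i]+[302,242]; w=pix2w(u,v,69.5,T); print('eye px',u,v,st[i],w,(w-T[:3,3])@T[:3,:3])
for a,b in((289,233),(346,233),(317,233)): print('edge',pix2w(a,b,69.5,T))
for vv in range(282,385,6):
    row=Q[vv,295:340]; k=row[(row[:,2]<10)&(row[:,2]>-60)]; c=Q[vv,316]; print(vv,c.round(1))
# pin top disc
P=Q[340:395,296:336].reshape(-1,3); P=P[(P[:,2]<-54)&(P[:,2]>-59)&(abs(P[:,1])<7.5)]; print('top',len(P),P.mean(0),P.min(0),P.max(0))
E
```

```text
eye px 317.07027027027027 253.03243243243244 [  7   5  17  13 185] [543.48775883  38.70191789  69.5       ] [ 0.48714264  0.27244584 60.92657901]
edge [531.51433851  20.67844059  69.5       ]
edge [529.34636964  55.59687955  69.5       ]
edge [530.44939358  37.83099976  69.5       ]
282 [-19.4  -0.4  61.2]
288 [ 11.1  -0.5 -12.8]
294 [  9.1  -0.5 -14.4]
300 [  7.   -0.5 -15.9]
306 [  7.2  -0.5 -21.7]
312 [  7.1  -0.6 -26.6]
318 [  7.5  -0.6 -32. ]
324 [  7.3  -0.6 -36.2]
330 [  7.3  -0.6 -40.5]
336 [  7.6  -0.6 -45. ]
342 [  7.2  -0.6 -48. ]
348 [  6.8  -0.6 -51. ]
354 [  7.1  -0.6 -54.9]
360 [  5.4  -0.6 -55.8]
366 [  3.2  -0.6 -55.9]
372 [  0.8  -0.6 -55.9]
378 [ -1.3  -0.6 -56.1]
384 [ -4.2  -0.6 -55.6]
top 1236 [  1.04054076  -0.76691635 -55.51672234] [ -8.64594554  -7.39891052 -57.29088015] [ 10.34600867   5.86992366 -54.00208627]
```

```bash
python3 -m handwheel '[[0.0003,0.0006,0.008,0,0,0,0],[0,0,0.01,0,0,0,0],[0,0,0.01,0,0,0,0],[0,0,0.01,0,0,0,0],[0,0,0.005,0,0,0,0],[0,0,0,0,0,0,0],[0,0,0,0,0,0,0],[0,0,0,0,0,0,0]]' 40
python3 -m handwheel '[[0,0,0.003,0,0,0,0],[0,0,0.003,0,0,0,0],[0,0,0.003,0,0,0,0],[0,0,0.003,0,0,0,0],[0,0,0.003,0,0,0,0],[0,0,0,0,0,0,0],[0,0,0,0,0,0,0],[0,0,0,0,0,0,0]]' 40
```

```text
time: 10.42
tool_pos: [544.2, 40.3, 88.0]
tcp_rot: [-180.0, 0.0, -176.3]
ft_force: [-0.3, -0.1, -0.2]
finger_gap: 12.9
grip_force: 39.0
time: 11.08
tool_pos: [544.0, 40.2, 72.7]
tcp_rot: [-180.0, 0.0, -176.3]
ft_force: [1.7, -1.0, -1.8]
finger_gap: 12.8
grip_force: 39.0
```

```bash
python3 -m handwheel '[[0,-0.001,0.002,0,0,0,0],[0,0,0.003,0,0,0,0],[0,0,0.003,0,0,0,0],[0,0,0.003,0,0,0,0],[0,0,0,0,0,0,0],[0,0,0,0,0,0,0],[0,0,0,0,0,0,0],[0,0,0,0,0,0,0]]' 40
```

```text
time: 11.75
tool_pos: [544.0, 39.3, 61.7]
tcp_rot: [180.0, -0.0, -176.3]
ft_force: [1.5, 0.3, -2.3]
finger_gap: 13.2
grip_force: 39.0
```

```bash
python3 -m handwheel '[[0,0,0.002,0,0,0,0],[0,0,0.002,0,0,0,0],[0,0,0,0,0,0,0],[0,0,0,0,0,0,0],[0,0,0,0,0,0,0]]' 40
```

```text
time: 12.17
tool_pos: [544.0, 39.3, 57.5]
tcp_rot: [180.0, -0.0, -176.3]
ft_force: [3.2, -0.4, -2.9]
finger_gap: 12.8
grip_force: 39.0
```

```bash
python3 -m handwheel '[[0,0,0.001,0,0,0,0],[0,0,0.001,0,0,0,0],[0,0,0,0,0,0,0],[0,0,0,0,0,0,0]]' 40
```

```text
time: 12.5
tool_pos: [544.2, 39.3, 57.3]
tcp_rot: [-180.0, 0.0, -176.3]
ft_force: [-4.3, -0.4, 12.7]
finger_gap: 12.9
grip_force: 40.6
```

Seated: z stalled at 57.3 with 12.7 N upward. I'll let go, retreat straight up and look.

```bash
python3 -m handwheel '[[0,0,-0.001,0,0,0,0.02],[0,0,0,0,0,0,0.035],[0,0,0,0,0,0,0.035],[0,0,0,0,0,0,0.035],[0,0,0,0,0,0,0.035],[0,0,0,0,0,0,0.035],[0,0,-0.006,0,0,0,0.035],[0,0,-0.01,0,0,0,0.035]]' 40
python3 -m handwheel '[[0,0,-0.015,0,0,0,0.035],[0,0,-0.02,0,0,0,0.035],[0,0,-0.02,0,0,0,0.035],[0,0,-0.02,0,0,0,0.035],[0,0,-0.01,0,0,0,0.035],[0,0,0,0,0,0,0.035],[0,0,0,0,0,0,0.035],[0,0,0,0,0,0,0.035]]'
python3 - <<'E'
from h import *
T=tool(); print(T[:3,3],r.sense()['tcp_rot'])
im,d,W=cloud('wrist'); cv2.imwrite('pics/rel.png',im)
P=W[180:480].reshape(-1,3); Q=(P-T[:3,3])@T[:3,:3]; ok=(Q[:,2]>0)
P=P[ok]
near=np.hypot(P[:,0]-544,P[:,1]-39)<14
t=P[near&(P[:,2]>108)]; print('pin top',len(t),t.mean(0),t[:,2].max())
c=P[near&(P[:,2]>71.3)&(P[:,2]<76)]; print('collar',len(c),c.min(0),c.max(0))
B=P[(P[:,2]>105)&(P[:,0]>570)&(P[:,2]<116)]; print('bar',len(B),cv2.minAreaRect(B[:,:2].astype(np.float32)),np.median(B[:,2]))
L=P[(P[:,2]>72)&(P[:,2]<80)&(P[:,0]>560)&(P[:,0]<680)&(abs(P[:,1]-42)<48)]; print('lid',cv2.minAreaRect(L[:,:2].astype(np.float32)),np.median(L[:,2]))
E
```

```text
time: 13.17
tool_pos: [542.8, 39.2, 71.9]
tcp_rot: [180.0, -0.2, -176.3]
ft_force: [0.4, 0.5, -0.1]
finger_gap: 34.9
grip_force: 0.0
time: 13.83
tool_pos: [543.3, 39.3, 156.5]
tcp_rot: [180.0, -0.1, -176.3]
ft_force: [-0.1, 0.5, -0.2]
finger_gap: 35.3
grip_force: 0.0
[543.30025683  39.27142918 156.52385104] [ 1.79991716e+02 -9.07456619e-02 -1.76326861e+02]
pin top 455 [543.00168408  38.47261228 112.78309893] 115.12323350510476
collar 364 [532.87751552  27.9140496   71.39330031] [551.80497875  49.39781783  75.89185785]
bar 1665 ((615.2501831054688, 43.04804992675781), (80.11466979980469, 9.617297172546387), 3.3310322761535645) 110.98270445486037
lid ((615.1572265625, 43.10931396484375), (99.86085510253906, 79.70391082763672), 3.4954166412353516) 75.04047861952779
```

View pics/rel.png

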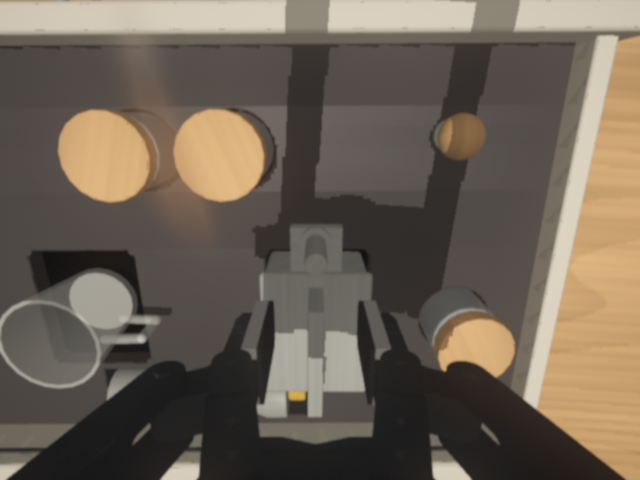

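The pin stands seated in the eye (top at (315,262), collar flat on the tab; top at z≈114 means the collar is at z≈70), and the box hasn't moved. Next is the handle.

```bash
python3 -m handwheel '[[-0.012,-0.0008,0,0,0,0,0.035],[-0.024,0,0,0,0,0,0.035],[-0.024,0,0,0,0,0,0.035],[-0.012,0,0,0,0,0,0.035],[0,0,0,0,0,0,0.035],[0,0,0.01,0,0,0,0.035],[0,0,0.015,0,0,0,0.035],[0,0,0.015,0,0,0,0.035]]' 80
python3 -m handwheel '[[0,0,0.015,0,0,0,0.035],[0,0,0.015,0,0,0,0.035],[0,0,0.015,0,0,0,0.035],[0,0,0.006,0,0,0,0.035],[0,0,0,0,0,0,0.035],[0,0,0,0,0,0,0.035],[0,0,0,0,0,0,0.035],[0,0,0,0,0,0,0.035]]'
```

```text
time: 14.55
tool_pos: [614.8, 43.1, 116.1]
tcp_rot: [180.0, -0.1, -176.3]
ft_force: [-0.3, -0.5, -0.4]
finger_gap: 34.9
grip_force: 0.0
time: 15.22
tool_pos: [616.7, 43.0, 68.0]
tcp_rot: [-180.0, 0.1, -176.3]
ft_force: [0.6, 0.0, 0.5]
finger_gap: 35.1
grip_force: 0.0
```

```bash
python3 -m handwheel '[[0.004,0,0.002,0,0,0,0.035],[0,0,0,0,0,0,0.035],[0,0,0,0,0,0,0.02],[0,0,0,0,0,0,0.01],[0,0,0,0,0,0,0],[0,0,0,0,0,0,0],[0,0,0,0,0,0,0],[0,0,0,0,0,0,0]]' 80
python3 -m handwheel '[[0,0,0,0,0,0,0],[0,0,0,0,0,0,0],[0,0,0,0,0,0,0],[0,0,0,0,0,0,0]]' 80
```

```text
time: 15.88
tool_pos: [611.9, 43.2, 64.9]
tcp_rot: [180.0, 0.0, -176.3]
ft_force: [-2.1, 2.8, 4.2]
finger_gap: 8.3
grip_force: 79.0
time: 16.22
tool_pos: [611.9, 43.1, 64.9]
tcp_rot: [180.0, 0.0, -176.3]
ft_force: [-2.7, 4.2, 5.0]
finger_gap: 8.4
grip_force: 79.2
```

Firm grip on the bar (79 N). I'll lift slowly, 100 mm in all, checking after the first 10.

```bash
python3 -m handwheel '[[0,0,-0.001,0,0,0,0],[0,0,-0.002,0,0,0,0],[0,0,-0.002,0,0,0,0],[0,0,-0.002,0,0,0,0],[0,0,-0.002,0,0,0,0],[0,0,-0.001,0,0,0,0],[0,0,0,0,0,0,0],[0,0,0,0,0,0,0]]' 80
python3 - <<'E'
from h import *
s=r.sense(); print(s['wrist_torque'])
im,d,W=cloud('wrist'); P=W.reshape(-1,3)
t=P[(np.hypot(P[:,0]-543,P[:,1]-39)<9)&(P[:,2]>118)]; print('pin top',t.mean(0))
L=P[(P[:,2]>80)&(P[:,2]<92)&(P[:,0]>562)&(P[:,0]<600)&(abs(P[:,1]-42)<42)]
A=np.c_[L[:,:2],np.ones(len(L))]; print('lid slopes',len(L),np.linalg.lstsq(A,L[:,2],rcond=None)[0],np.median(L[:,2]))
E
```

```text
time: 16.88
tool_pos: [611.9, 42.7, 74.7]
tcp_rot: [-180.0, 0.0, -176.3]
ft_force: [0.1, 0.8, -8.8]
finger_gap: 8.9
grip_force: 77.9
[ 0.02343459 -0.07105737 -0.0137467 ]
pin top [544.08433683  37.22222545 122.74686557]
lid slopes 13219 [2.26583206e-02 3.55497615e-03 7.13366105e+01] 84.72146566821456
```

```bash
python3 -m handwheel '[[0,0,-0.003,0,0,0,0],[0,0,-0.005,0,0,0,0],[0,0,-0.006,0,0,0,0],[0,0,-0.006,0,0,0,0],[0,0,-0.006,0,0,0,0],[0,0,-0.006,0,0,0,0],[0,0,-0.006,0,0,0,0],[0,0,-0.006,0,0,0,0]]' 80
python3 -m handwheel '[[0,0,-0.006,0,0,0,0],[0,0,-0.006,0,0,0,0],[0,0,-0.006,0,0,0,0],[0,0,-0.006,0,0,0,0],[0,0,-0.006,0,0,0,0],[0,0,-0.006,0,0,0,0],[0,0,-0.006,0,0,0,0],[0,0,-0.003,0,0,0,0]]' 80
python3 -m handwheel '[[0,0,-0.001,0,0,0,0],[0,0,0,0,0,0,0],[0,0,0,0,0,0,0],[0,0,0,0,0,0,0],[0,0,0,0,0,0,0],[0,0,0,0,0,0,0],[0,0,0,0,0,0,0],[0,0,0,0,0,0,0]]' 80
python3 - <<'E'
from h import *
s=r.sense(); print(s['wrist_torque'],s['qd'])
im,d,W=cloud('wrist'); cv2.imwrite('pics/up.png',im); cv2.imwrite('pics/upscene.png',r.snapshot('scene')[0]); P=W.reshape(-1,3)
t=P[(np.hypot(P[:,0]-543,P[:,1]-39)<9)&(P[:,2]>206)]; print('pin top',t.mean(0))
L=P[(P[:,2]>165)&(P[:,2]<182)&(P[:,0]>562)&(P[:,0]<600)&(abs(P[:,1]-42)<42)]
A=np.c_[L[:,:2],np.ones(len(L))]; print('lid slopes',len(L),np.linalg.lstsq(A,L[:,2],rcond=None)[0],np.median(L[:,2]))
E
```

```text
time: 17.6
tool_pos: [612.0, 42.8, 119.6]
tcp_rot: [-180.0, 0.0, -176.3]
ft_force: [0.1, -0.0, -8.5]
finger_gap: 8.6
grip_force: 78.0
time: 18.27
tool_pos: [612.4, 42.8, 164.9]
tcp_rot: [-180.0, 0.1, -176.3]
ft_force: [0.5, -0.1, -7.0]
finger_gap: 8.3
grip_force: 78.0
time: 18.93
tool_pos: [611.8, 42.8, 164.5]
tcp_rot: [180.0, -0.0, -176.3]
ft_force: [0.4, -0.4, -8.3]
finger_gap: 8.6
grip_force: 78.0
[-0.00112902 -0.04711056 -0.03808776] [-0.09500853 -0.07656134 -0.06935235  0.00975068 -0.05625016 -0.05023094]
pin top [544.38740369  37.35200035 212.52579707]
lid slopes 14060 [6.67652305e-02 6.90964326e-03 1.35126587e+02] 174.50231337652014
```

View pics/upscene.png

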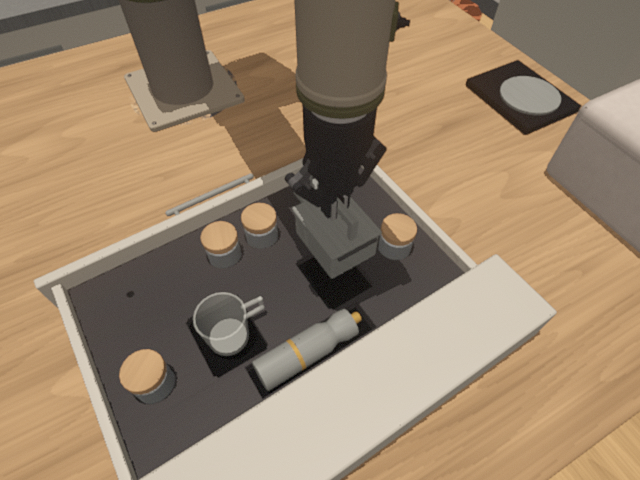

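The box hangs clear above its empty pocket at about (335,275), with the jars, cup and mill undisturbed. I'll recheck the tilt with a robust fit.

```bash
python3 - <<'E'
from h import *
from scipy.optimize import least_squares
for n in('wrist','wrist','scene'):
    im,d,W=cloud(n); P=W.reshape(-1,3)
    L=P[(P[:,2]>166)&(P[:,2]<184)&(P[:,0]>563)&(P[:,0]<665)&(abs(P[:,1]-42)<42)&(abs(P[:,1]-42)>14)]
    f=lambda p:p[0]*(L[:,0]-612)+p[1]*(L[:,1]-42)+p[2]-L[:,2]
    q=least_squares(f,[0,0,175],loss='cauchy',f_scale=.5); e=abs(f(q.x)); I=L[e<1.5]; print(n,len(L),len(I),q.x,I.min(0),I.max(0))
s=r.sense(); print(s['time'],s['tool_pos'])
E
```

```text
wrist 16346 15401 [1.09995274e-03 3.43163093e-03 1.74687361e+02] [5.63599815e+02 3.41853269e-01 1.73008985e+02] [646.37988952  83.14026937 176.25358579]
wrist 16333 15434 [1.19812329e-03 3.43924922e-03 1.74748367e+02] [5.63692325e+02 2.09130140e-01 1.73095178e+02] [646.66467945  83.20236418 176.33344585]
scene 1799 1537 [-5.09146137e-04  4.13047460e-03  1.77605332e+02] [568.06058271   0.86708319 175.97668832] [664.93957367  83.82388909 179.229504  ]
19.1833 [611.9209508   42.81892134 164.71971385]
```

The box is level (tilt below 0.005 rad), has risen about 100 mm and is still. The pin's top is 38 mm above the lid, which puts its collar on the tab. Handing in.

```bash
python3 -c "
from bench import r
print(r.hand_in())"
```

```text
the job is handed in; nothing more can be done
None
```

Job handed in at about 19 s, verdict not shown: the pin is seated in the latch eye and released, and the gripper is holding the box still and level about 100 mm above its pocket, with no jar, cup, mill or stopper touched by the moves.

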